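Tuck a flashing under a lapped shingle and hold it down

ROBOT

A 6-joint arm with a two-finger parallel gripper is mounted at the origin on a cart in front of the work surface, level with it; the furniture and walls round the work are solid. World frame = base frame: x ahead of the robot, y to its left, z up, the work surface at z = 0. Lengths are in m, angles in degrees, forces in N, time in s.
With the tool pointing down it reaches from about 0.4 to 0.825 m from the base axis. Payload 7 kg.
Tool frame: the origin (TCP) lies at the very end of the fingers, on their centre line; the grasp point (between the pads) lies 19 mm behind it; y points along the fingers, x is the direction in which the jaws open and shut, and the axes are right-handed (so a half turn about y gives the same grasp; the last joint's range is limited). The gripper opens to 88 mm and grips with 3 to 60 N. Pads are 19 mm wide; open, the fingers measure 130 mm over their backs; the gripper's body (78 mm by 193 mm) begins 47 mm behind the grasp point.
Start: joints at [91.908, 20.546, 0.682, 0, -70.136, -16.507], TCP at [0.17, 0.653, 0.197] pointing down, gripper open.
Joint ranges: [-176.03, 176.03], [-82.01, 121.73], [-58.28, 71.71], [-173.87, 95.51], [-174.79, -0.11], [-173.66, 173.66]. Speed limits (degrees/s): [136.94, 136.94, 172.46, 180, 180, 180].

INTERFACE

Orientations are given as [roll, pitch, yaw] about the fixed x, y, z axes, in that order (R = Rz(yaw) Ry(pitch) Rx(roll)).
In Python, from plant import ctrl gives the robot as it stands.
- The arm moves only by the shell command python3 -m crank 'ROWS'. ROWS is JSON, a list that holds one entry, the list of rows, each a list of 5 numbers: the closure, from -1 (fully open) to 1 (shut), then the shift along the tool's x, y, z in mm, then the turn about the tool's y in rad. In form: [[[claw, x, y, z, turn], ...]]. A call has 1 to 12 rows; each row is the pose to reach, as a shift and turn from the pose commanded when the call began, along the tool's axes at that moment; what a row does not reach only later rows make up. A row lasts 1/8 s, in which the tool goes at most 62.5 mm and 10.7 degrees, less where a joint would pass 70% of its speed; a pose out of reach is approached as far as the arm can. A call with a gripper value outside its range is refused whole. The fingers move at their own pace and stop on an object; the grip force is fixed at half the most. Time passes only in rows, so rows that repeat a pose let the fingers close. It gives the time, the measured TCP pose, the force and the opening at its end, in the units of the state.
- ctrl.get_obs(): the state, without advancing time (a new reading comes with each control period).
- ctrl.snapshot(name): name is "scene" or "side" or "wrist"; returns the picture (384x512x3 uint8, red, green, blue); there is no depth.
- ctrl.camera_model(name): a dict with "fx", "fy", "cx", "cy" (pixels), "origin" and "orientation" of the camera in the world; the wrist camera has in their place "hand_eye" (4x4, takes a point from camera to tool coordinates, whose origin is the TCP and whose axes are the tool frame's). Camera axes: x right, y down, z forward; pixel columns grow to the right and rows downward; lengths in m; the calibration is good to about 2 mm. The wrist camera is an equidistant fisheye: a pixel r from the principal point sees the ray r / f radians off the axis. A picture is of the moment at which its call begins: read the wrist's pose just before it. camera_model takes no time and is no camera call.
- ctrl.close_job(): hands the job in, once; it reports no verdict.
Trained networks look in the newest picture that a camera, given by its name, has taken for a name from the list of things; names that differ only in an ending like _2 or _b are one class to them, and where a whole thing is asked for, a point or a joint stands for the part that bears it (a point fixed in the world has none). Each returns a list of dicts, best first, with "confidence" (0 to 1); they miss things now and then, are a little off and sometimes report something else, mostly with a low value. They report only what shows in the picture. A call takes as long as a camera call.
- ctrl.find_in(camera, name): "extent" ([left, top, width, height] in pixels, round what is visible of it).
The state is a dict: "clock": time; "joint_pos": joint angles; "qvel": joint speeds; "tau": joint torques, N m; "tool_pos": TCP position; "orientation": TCP orientation; "force": force on the tool from outside, world axes, zero at the start; "moment": the same for the moment, N m; "opening": finger opening in m.
Only numpy, scipy, OpenCV 4.12 (cv2) and the standard library are available. Lean on these libraries where they do the work, as an engineer would, in place of code of your own. Each camera call takes 0.05 s, during which the arm holds its last target.

TASK

Pick up the metal flashing by its standing rib, carry it to the sample roof board and slide its long front flange under the free edge of the lower, loose shingle strip, centred under the middle tab and square, until it is fully home against the batten underneath, without lifting the shingle. Finish while still holding the flashing in the gripper and firmly pressing it flat on the plywood: do not let go. Leave the label roll and the calculator where they are.

Things in the scene. Friction and masses are not known exactly. Their poses are not given: they have to be found in the camera images.
- flashing: loose aluminium flashing, 0.13 to 0.25 kg: flat flange 130 x 130 x 3 mm with an upright rib 10 mm thick (x), 126 mm long (y), top 41 mm above the underside. Starts flat on the worktop, left or right of the roof board. Origin: underside, below the rib's middle; z up, +x to the front: flange reaches 100 mm ahead, 30 mm behind. Grip the rib across its 10 mm from above
- flashing_edge (a point): middle of the front edge of the flange, on its underside: 100 mm ahead (+x) of the flashing's origin, axes as the flashing's
- roof_board: sample of roof fixed flat on the worktop: plywood 280 (x) x 280 (y) x 18 mm, two overlapping courses of 6 mm wooden shingles on its far part. Origin: on the underside, mid width, 130 mm from the front edge; +x up the roof (away from the robot at yaw 0), z up. Bare plywood from x = -130 to +20 mm, then the loose lower strip (top at z = 34 mm); fixed upper course from x = +96 mm, top at z = 41 mm
- deck: the plywood of the roof board alone, 280 x 280 x 18 mm, fixed; same origin and axes as the roof board
- shingle_edge (a point): middle of the free lower edge of the loose shingle strip (middle tab), 0.5 mm below the underside of the shingle: at x = +20, y = 0, z = +27 mm in the roof board's frame when it lies down. The strip is 262 mm wide in three tabs of 85 mm
- shingle (a joint): hinge of the loose shingle strip at its upper end, 95 mm up the roof from its free edge: 0 = lying down, grows as the free edge is lifted (0.06 rad = 6 mm at the edge); only its own weight (about 1.1 N at the edge) keeps it down
- label_roll: upright roll of white labels, 84 mm across, 54 mm tall, bystander; origin centre of its underside
- calculator: black pocket calculator, 115 x 68 x 14 mm, bystander; origin centre of its underside
- batten_face (a point): foot of the batten's front face, mid width, on the plywood: x = +65, y = 0, z = +18 mm in the roof board's frame. It stops the flashing; the gap under the loose shingle strip is thus 45 mm deep and 9 mm high, over the whole width, with open sides

How it is judged:
By the outcome, as a careful person would: the job done as asked, in the order asked, and still so for the second after the job is handed in, while the arm keeps its last pose, push and grip.
It also fails if it takes over 46 s, if anything falls off the work surface, if the arm or the gripper's body presses on something with over 40 N, if the wrist force passes 120 N, or if a joint passes its speed limit or range.

## Working session

There is one attempt and no reset: what is moved stays moved. The work goes in short steps, Python scripts to look and compute and a shell command to move; the robot and the scene stay as the last step left them, time stands still between calls to the robot, and variables do not carry over. Pictures are saved under pics/ and viewed, and the job is handed in when it is done.

```bash
mkdir -p pics; ls; python3 - <<'E'
from plant import ctrl
import cv2
o=ctrl.get_obs();print(o)
for n in("scene","side","wrist"):
    im=ctrl.snapshot(n);cv2.imwrite(f"pics/{n}0.png",im[:,:,::-1])
    print(n,ctrl.camera_model(n))
    for t in("flashing","roof_board","label_roll","calculator","shingle"):
        pass
print(ctrl.get_obs()["clock"])
E
```

```text
pics
{'clock': 0.0, 'joint_pos': array([ 9.19085831e+01,  2.05934796e+01,  6.34446177e-01, -1.95921636e-02,
       -7.01354579e+01, -1.65054569e+01]), 'qvel': array([-0.01920176,  0.01476732, -0.06484384,  0.02163154,  0.01925513,
       -0.06223581]), 'tau': array([ 3.16430132e-04, -5.82714593e+01,  2.93050826e+01,  6.99717432e+00,
        7.11073910e-03, -1.48600216e-04]), 'tool_pos': array([0.17002562, 0.65268955, 0.19650642]), 'orientation': array([-8.99908106e+01, -9.58305957e-02, -1.04603554e+02]), 'force': array([-0.46681718, -0.20249337,  0.35509966]), 'moment': array([ 0.00911289, -0.01545635, -0.00312556]), 'opening': 0.08772817717586623}
scene {'fx': 434.32066999998597, 'fy': 434.32066999998597, 'cx': 251.62865570647162, 'cy': 201.36818927033514, 'origin': array([ 0.07458964, -0.68377356,  0.85134732]), 'orientation': array([-125.72163916,   -0.91860678,  -29.69111423])}
side {'fx': 452.8957430430281, 'fy': 452.8957430430281, 'cx': 251.67900455516113, 'cy': 187.27694685700587, 'origin': array([ 0.43980516, -0.52500432,  0.8278786 ]), 'orientation': array([-132.16558706,    0.58193572,  -14.22507229])}
wrist {'fx': 297.3186396354542, 'fy': 297.3186396354542, 'cx': 255.61321372940517, 'cy': 195.7345359442583, 'hand_eye': array([[ 9.99998785e-01,  1.52362018e-03,  3.29049375e-04,
         1.27947083e-03],
       [ 1.54416286e-04, -3.06892081e-01,  9.51744307e-01,
        -1.87223820e-01],
       [ 1.55107948e-03, -9.51743100e-01, -3.06891943e-01,
         8.39013047e-02],
       [ 0.00000000e+00,  0.00000000e+00,  0.00000000e+00,
         1.00000000e+00]])}
0.15
```

View pics/scene0.png

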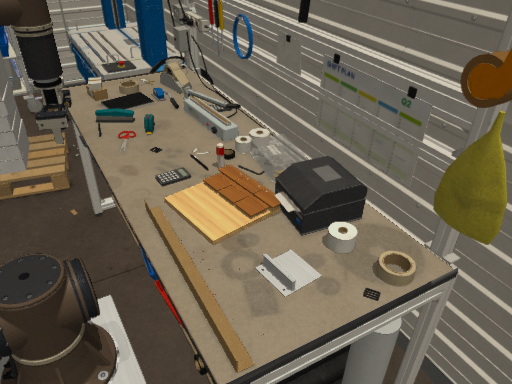

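View pics/side0.png

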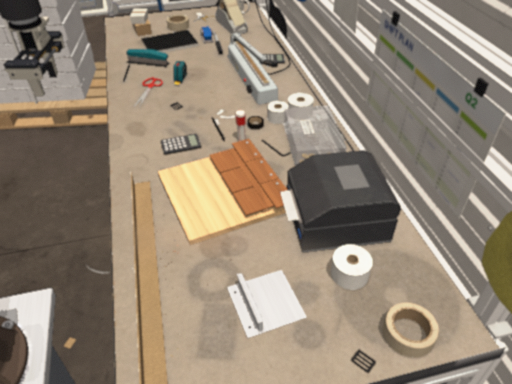

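View pics/wrist0.png

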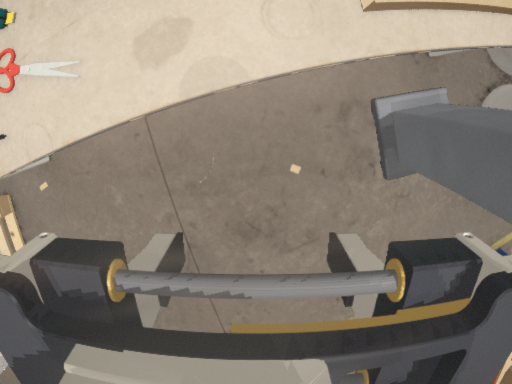

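```bash
python3 - <<'E'
from plant import ctrl
for c in("scene","side","wrist"):
    for t in("flashing","roof_board","label_roll","calculator","shingle"):
        print(c,t,ctrl.find_in(c,t)[:2])
E
```

```text
scene flashing [{'extent': [257.5, 252.2, 63.0, 45.4], 'confidence': 0.56}]
scene roof_board [{'extent': [168.0, 160.3, 111.9, 83.9], 'confidence': 0.82}, {'extent': [205.3, 175.5, 63.8, 40.7], 'confidence': 0.2}]
scene label_roll [{'extent': [326.4, 220.4, 29.5, 30.9], 'confidence': 0.77}, {'extent': [167.7, 162.9, 112.9, 82.1], 'confidence': 0.29}]
scene calculator [{'extent': [157.7, 164.2, 32.4, 20.1], 'confidence': 0.76}]
scene shingle [{'extent': [202.6, 173.4, 66.0, 42.7], 'confidence': 0.71}]
side flashing [{'extent': [228.0, 270.9, 79.0, 69.1], 'confidence': 0.64}]
side roof_board [{'extent': [155.0, 141.0, 131.4, 105.2], 'confidence': 0.89}, {'extent': [156.1, 161.2, 129.8, 81.2], 'confidence': 0.66}]
side label_roll [{'extent': [328.8, 245.0, 43.4, 43.2], 'confidence': 0.77}]
side calculator [{'extent': [158.5, 130.4, 38.3, 23.5], 'confidence': 0.72}, {'extent': [229.9, 271.4, 79.9, 66.2], 'confidence': 0.24}]
side shingle [{'extent': [207.6, 146.7, 65.7, 71.3], 'confidence': 0.58}]
wrist flashing []
wrist roof_board []
wrist label_roll []
wrist calculator []
wrist shingle []
```

The scene and side views show the flashing at about (288,272) scene / (266,302) side, rib toward the robot side. The board is at (222,203) scene. Next I'll zoom in to pick corners.

```bash
python3 - <<'E'
import cv2
def crop(n,x,y,w,h,s,o):
    im=cv2.imread(f"pics/{n}0.png")[y:y+h,x:x+w]
    im=cv2.resize(im,None,fx=s,fy=s,interpolation=cv2.INTER_CUBIC)
    for i in range(0,w,10):
        cv2.putText(im,str(x+i),(i*s,8),0,.3,(255,0,0),1); cv2.line(im,(i*s,10),(i*s,14),(255,0,0),1)
    for i in range(0,h,10):
        cv2.putText(im,str(y+i),(0,i*s+3),0,.3,(255,0,0),1)
    cv2.imwrite(f"pics/{o}.png",im)
crop("scene",250,245,80,60,9,"sf"); crop("side",220,262,95,75,8,"df")
crop("scene",155,155,130,90,6,"sb"); crop("side",150,135,145,110,5,"db")
E
```

```text
(no output)
```

View pics/sf.png

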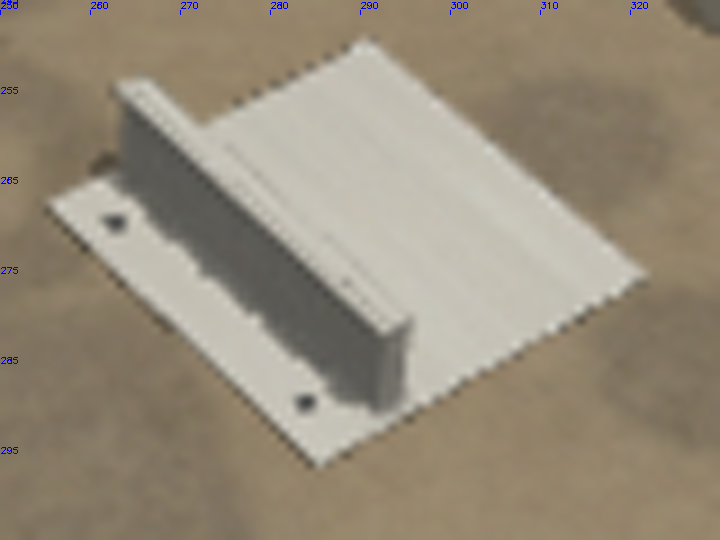

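View pics/df.png

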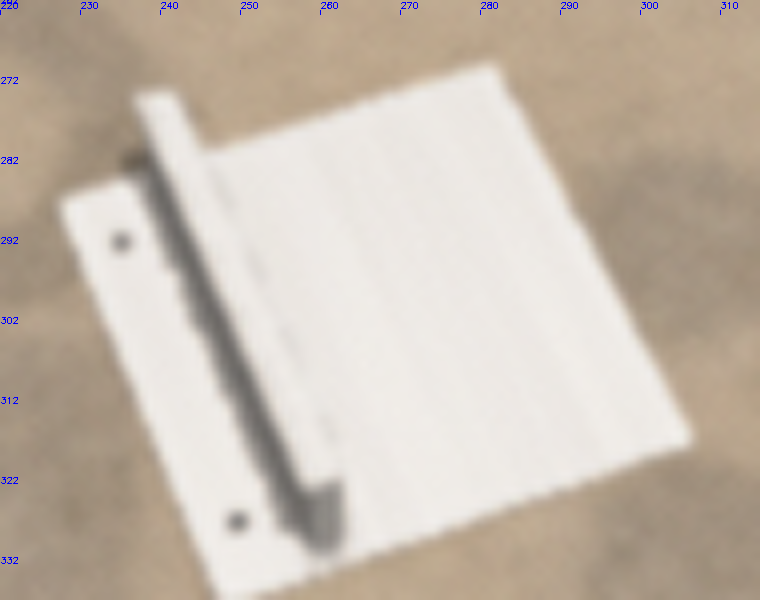

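View pics/sb.png

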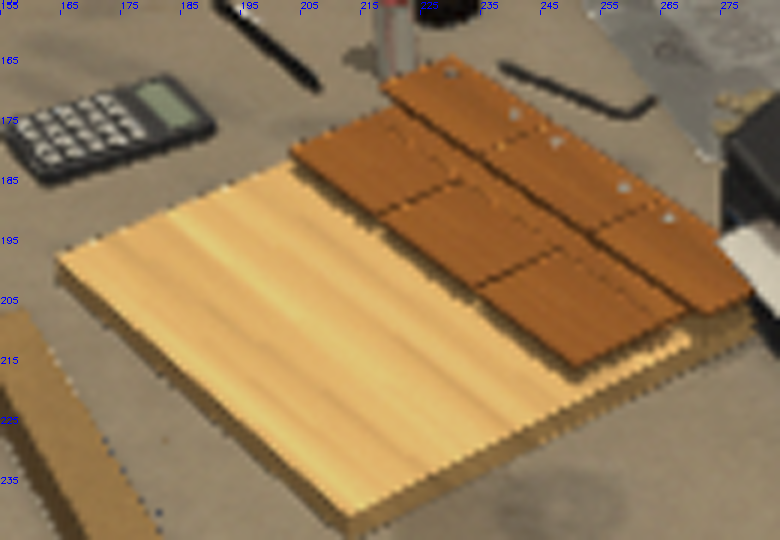

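View pics/db.png

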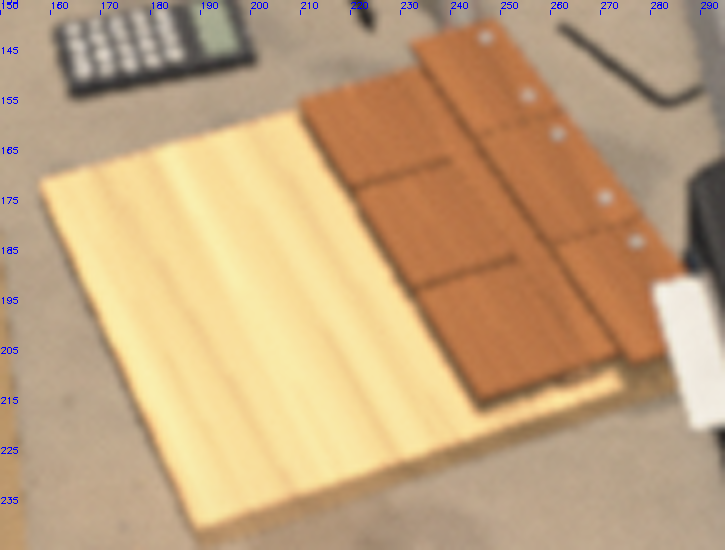

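```bash
cat > h.py <<'E'
import numpy as np
from scipy.spatial.transform import Rotation as R
from scipy.optimize import least_squares
from plant import ctrl
def proj(cam,P):
    m=ctrl.camera_model(cam); C=R.from_euler('xyz',m['orientation'],degrees=True).as_matrix()
    p=(np.atleast_2d(P)-m['origin'])@C
    return np.c_[m['fx']*p[:,0]/p[:,2]+m['cx'],m['fy']*p[:,1]/p[:,2]+m['cy']]
def wproj(P,o):
    m=ctrl.camera_model('wrist');H=m['hand_eye']
    T=R.from_euler('xyz',o['orientation'],degrees=True).as_matrix()
    t=(np.atleast_2d(P)-o['tool_pos'])@T
    p=(t-H[:3,3])@H[:3,:3]
    r=np.hypot(p[:,0],p[:,1]); th=np.arctan2(r,p[:,2])
    return np.c_[m['cx']+m['fx']*th*p[:,0]/r, m['cy']+m['fy']*th*p[:,1]/r]
def z2p(u,s,x0,y0): u=np.array(u,float); return (u+.5)/s-.5+[x0,y0]
def place(q,M): # q x,y,z,yaw
    M=np.atleast_2d(M);c,s=np.cos(q[3]),np.sin(q[3])
    return M@np.array([[c,-s,0],[s,c,0],[0,0,1]]).T+q[:3]
def fit(obs,q0,fn={}):
    # obs list (projfunc, model pts, pix)
    f=lambda q:np.concatenate([(pf(place(q,M))-px).ravel() for pf,M,px in obs])
    r=least_squares(f,q0,loss='soft_l1'); return r.x,f(r.x).reshape(-1,2)
E
python3 - <<'E'
from h import *
np.set_printoptions(precision=4,suppress=True)
sc=lambda P:proj('scene',P); sd=lambda P:proj('side',P)
F=np.array([[-30,65,3],[-30,-65,3],[100,-65,3],[100,65,3],[-5,63,41],[-5,-63,41],[5,-63,41],[5,63,41]])/1e3
a=z2p([(45,203),(318,467),(648,273),(367,38),(112,84),(380,333),(410,318),(150,80)],9,250,245)
b=z2p([(60,200),(220,602),(693,440),(493,65),(135,95),(305,492),(343,482),(175,92)],8,220,262)
for obs in([(sc,F,a)],[(sd,F,b)],[(sc,F,a),(sd,F,b)]):
    q,e=fit(obs,[.5,-.2,0,0]);print('flash',q,np.degrees(q[3]))
print(e)
B=np.array([[-130,140,18],[-130,-140,18],[20,131,34],[20,-131,34],[96,131,41],[96,-131,41]])/1e3
a=z2p([(57,260),(350,517),(290,150),(577,367),(382,85),(708,313)],6,155,155)
b=z2p([(40,182),(198,530),(300,98),(480,405),(413,43),(632,362)],5,150,135)
for obs in([(sc,B,a)],[(sd,B,b)],[(sc,B,a),(sd,B,b)]):
    q,e=fit(obs,[.6,0.1,0,0]);print('board',q,np.degrees(q[3]))
print(e)
E
```

```text
flash [ 0.5622  0.0012 -0.0032  0.1141] 6.536600606442659
flash [ 0.5601  0.0016 -0.0043  0.1085] 6.214884341377444
flash [ 0.5593 -0.0021  0.0012  0.1103] 6.32237612772006
[[-0.2772  0.0806]
 [-0.6158  0.0697]
 [-0.2389  0.5696]
 [ 0.0019  0.2358]
 [ 0.3522 -0.0417]
 [ 0.4758 -0.0536]
 [ 0.129  -0.0387]
 [-0.9675 -1.0229]
 [-0.7039  0.2909]
 [-0.2364  1.1431]
 [ 0.0523  0.6985]
 [-0.022  -0.0427]
 [ 0.4881  0.0945]
 [ 0.5305 -0.329 ]
 [ 0.5678 -0.7141]
 [-0.102  -0.889 ]]
board [0.5646 0.3511 0.0052 0.1724] 9.875741024058074
board [0.5661 0.3465 0.0115 0.1674] 9.59040775686931
board [0.5664 0.3541 0.0038 0.1696] 9.716691092254765
[[-0.2153 -0.7365]
 [ 0.1629  0.2467]
 [ 0.0565 -0.5018]
 [ 0.4682 -0.1751]
 [ 2.539   1.4662]
 [-2.6864 -2.0451]
 [-0.1288  0.4025]
 [-0.1967  0.7898]
 [-0.4062  0.4754]
 [ 0.4009 -0.4906]
 [ 1.7757  2.7058]
 [-1.8557 -3.0097]]
```

Flashing is at about (0.559, -0.002), yaw 6.3°. The board is at (0.566, 0.354), yaw 9.7°, and both heights are within 4 mm of expected. I'll go over the board first for a wrist view on the way.

```bash
cat >> h.py <<'E'
def plan(pos,yaw,o=None):
    o=o or ctrl.get_obs(); T=R.from_euler('xyz',o['orientation'],degrees=True)
    d=T.inv().apply(np.array(pos)-o['tool_pos'])*1e3
    Tt=R.from_euler('xyz',[-90,0,yaw],degrees=True)
    rv=(T.inv()*Tt).as_rotvec()
    print('shift mm',np.round(d,1),'rotvec',np.round(rv,4),'at',np.round(o['tool_pos'],4),np.round(o['orientation'],2),'F',np.round(o['force'],1),'t',round(o['clock'],2))
E
python3 -c "
from h import *
plan([.50,.33,.25],-170.3)"
```

```text
shift mm [229.6 -52.5 400.7] rotvec [ 0.0000e+00  1.1467e+00 -1.0000e-04] at [0.1701 0.6532 0.1975] [ -90.     0.  -104.6] F [-0.2 -1.4 -0.1] t 0.9
```

```bash
python3 -m crank '[[[-1,30,-10,50,0.15],[-1,60,-20,100,0.3],[-1,90,-30,150,0.45],[-1,115,-40,200,0.6],[-1,145,-50,250,0.75],[-1,170,-52,300,0.9],[-1,200,-52,350,1.05],[-1,220,-52,385,1.12],[-1,230,-52,401,1.147],[-1,230,-52,401,1.147],[-1,230,-52,401,1.147]]]'; python3 - <<'E'
from h import *
import cv2
o=ctrl.get_obs();im=ctrl.snapshot("wrist");cv2.imwrite("pics/w1.png",im[:,:,::-1])
np.save('o1.npy',o,allow_pickle=True)
print(o['tool_pos'],o['orientation'],o['clock'])
print(ctrl.find_in("wrist","roof_board"),ctrl.find_in("wrist","shingle"))
print(wproj(place([.5664,.3541,.0038,.1696],np.array([[-130,140,18],[-130,-140,18],[20,131,34],[20,-131,34],[96,131,41],[96,-131,41]])/1e3),o))
E
```

```text
clock: 2.28
tool_pos: [0.4998, 0.3302, 0.2494]
orientation: [-90.0, -0.0, -170.2]
force: [0.4, -0.1, 0.3]
opening: 0.0873
[0.49975213 0.33017082 0.24943594] [-9.00110867e+01 -3.79033063e-03 -1.70249686e+02] 2.275
[{'extent': [99.0, 76.8, 203.3, 186.8], 'confidence': 0.66}] [{'extent': [135.2, 84.9, 65.9, 177.3], 'confidence': 0.56}]
[[292.73577222 257.10966195]
 [299.44514253  73.33091674]
 [197.42869518 256.55120916]
 [188.21914051  79.63529675]
 [150.22630452 256.84822984]
 [133.89965497  83.59722757]]
```

View pics/w1.png

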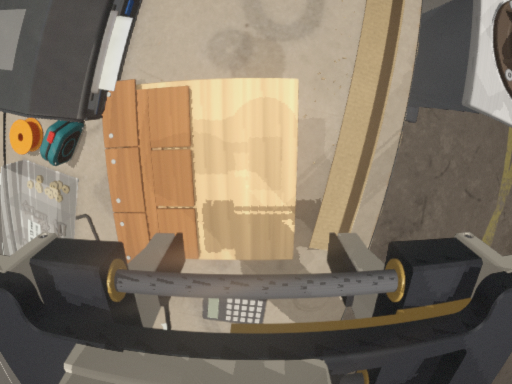

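The wrist view shows the whole board, with its front edge at about x=297, the loose-strip edge at about x=190 and the middle tab at rows 149–208. I'll zoom in to refine those.

```bash
python3 - <<'E'
import cv2
im=cv2.imread("pics/w1.png")
a=cv2.resize(im[68:168,100:310],None,fx=3.8,fy=3.8,interpolation=2)
b=cv2.resize(im[168:268,100:310],None,fx=3.8,fy=3.8,interpolation=2)
cv2.imwrite("pics/w1a.png",a);cv2.imwrite("pics/w1b.png",b)
E
```

```text
(no output)
```

View pics/w1a.png

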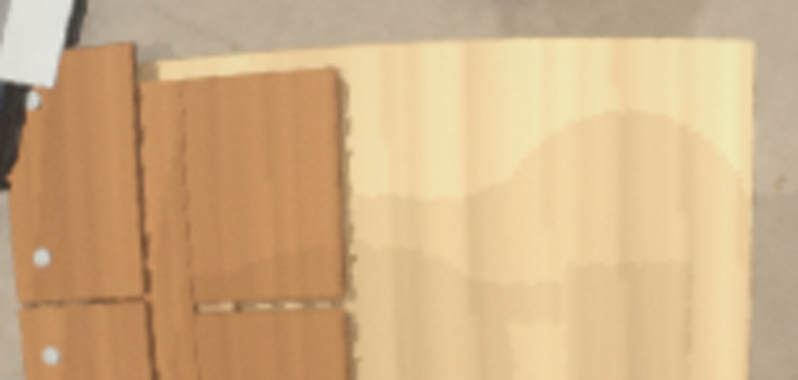

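View pics/w1b.png

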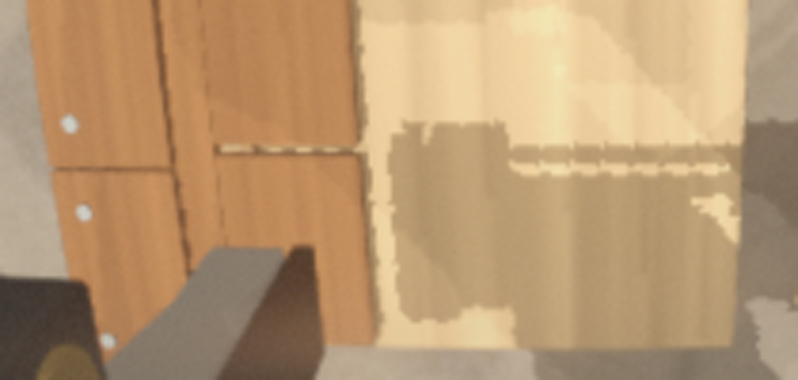

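```bash
python3 - <<'E'
from h import *
np.set_printoptions(precision=4,suppress=True)
sc=lambda P:proj('scene',P); sd=lambda P:proj('side',P)
o=np.load('o1.npy',allow_pickle=True).item(); w=lambda P:wproj(P,o)
B=np.array([[-130,140,18],[-130,-140,18],[20,131,34],[20,-131,34]])/1e3
a=z2p([(57,260),(350,517),(290,150),(577,367)],6,155,155)
b=z2p([(40,182),(198,530),(300,98),(480,405)],5,150,135)
W=np.array([[-130,-140,18],[20,-131,34],[20,-44.25,34],[-130,140,18],[20,131,34],[20,44.25,34]])/1e3
c=np.r_[z2p([(753,41),(340,67),(348,304)],3.8,100,68),z2p([(733,346),(377,345),(358,152)],3.8,100,168)]
for obs in([(w,W,c)],[(sc,B,a),(sd,B,b)],[(sc,B,a),(sd,B,b),(w,W,c)]):
    q,e=fit(obs,[.6,0.3,0,0]);print('board',q,np.degrees(q[3]));print(e)
E
python3 -c "
from h import *
plan([.5593,-.002,.16],-173.7)"
```

```text
board [ 0.5653  0.3615 -0.003   0.1744] 9.989613596761828
[[ 0.3373  0.0785]
 [-0.2801  0.1541]
 [-0.4073 -0.0494]
 [-0.176  -0.0286]
 [ 0.0094  0.1452]
 [ 0.5755 -0.3397]]
board [0.5673 0.3579 0.0005 0.1669] 9.560661950476877
[[-0.2183 -0.6707]
 [-0.2632  0.2434]
 [-0.0245 -0.3216]
 [ 0.0153 -0.0237]
 [ 0.3356  0.2894]
 [-0.1181  0.4029]
 [-0.1286  0.5183]
 [ 0.2847 -0.6344]]
board [ 0.5659  0.3612 -0.0022  0.173 ] 9.914927870343565
[[-0.9881 -0.1969]
 [-0.7424  0.4585]
 [-0.9606  0.0402]
 [-0.7339  0.1033]
 [-0.359   0.6235]
 [-0.3283  0.3631]
 [-1.0263  0.6973]
 [-0.2745 -0.8273]
 [ 0.1376 -0.1155]
 [-0.715  -0.1432]
 [-0.9131 -0.2255]
 [-0.5783  0.1322]
 [-0.5669  0.1827]
 [ 0.0234 -0.3952]]
shift mm [ -2.3  89.5 337.7] rotvec [ 0.0001  0.0608 -0.0001] at [0.4996 0.3304 0.2495] [ -90.01    0.   -170.21] F [-0.4  0.5 -0. ] t 2.42
```

Board refined to about (0.566, 0.360), yaw 9.9°, z≈0. Now I'll go over the flashing.

```bash
python3 -m crank '[[[-1,0,10,50,0.02],[-1,0,25,105,0.04],[-1,0,40,160,0.06],[-1,-1,55,220,0.06],[-1,-2,70,275,0.06],[-1,-2,80,320,0.06],[-1,-2,85,338,0.061],[-1,-2,85,338,0.061],[-1,-2,85,338,0.061]]]'; python3 - <<'E'
from h import *
import cv2
o=ctrl.get_obs();im=ctrl.snapshot("wrist");cv2.imwrite("pics/w2.png",im[:,:,::-1])
np.save('o2.npy',o,allow_pickle=True)
print(ctrl.find_in("wrist","flashing"))
F=np.array([[-30,65,3],[-30,-65,3],[100,-65,3],[100,65,3],[-5,63,41],[-5,-63,41],[5,-63,41],[5,63,41]])/1e3
print(wproj(place([.5593,-.0021,0.001,.1103],F),o))
E
```

```text
clock: 3.55
tool_pos: [0.5593, -0.0023, 0.1648]
orientation: [-90.0, 0.0, -173.8]
force: [0.2, 0.6, 0.1]
opening: 0.0874
[{'extent': [171.6, 117.7, 108.8, 116.7], 'confidence': 0.86}]
[[278.96187093 223.92287639]
 [281.25629011 120.2551748 ]
 [171.5446068  122.03786972]
 [178.65815309 223.29206286]
 [259.73563147 235.40446304]
 [260.23324841 124.07725847]
 [250.57540094 124.0752609 ]
 [251.05757778 235.39880378]]
```

View pics/w2.png

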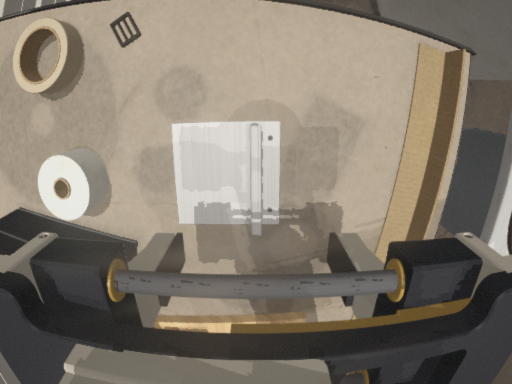

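The wrist view shows the flashing at (172–281, 121–235), with the rib at x≈256. That is within 1–2 px of prediction; I'll zoom in to refine it.

```bash
python3 - <<'E'
import cv2
im=cv2.imread("pics/w2.png")
cv2.imwrite("pics/w2a.png",cv2.resize(im[112:242,165:290],None,fx=4.6,fy=4.6,interpolation=2))
E
```

```text
(no output)
```

View pics/w2a.png

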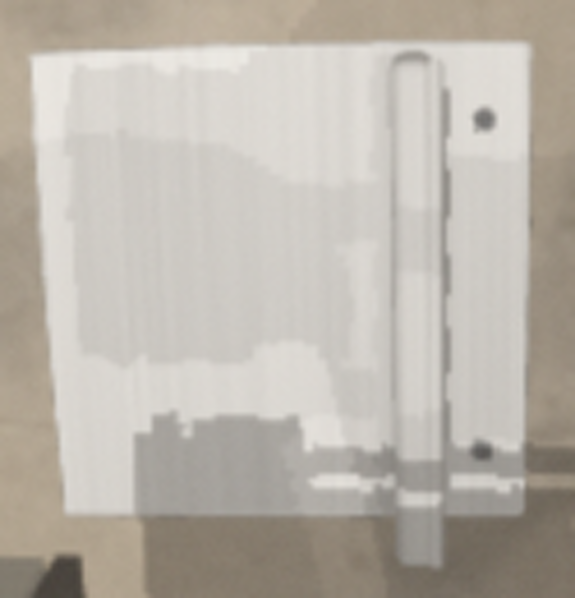

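```bash
python3 - <<'E'
from h import *
np.set_printoptions(precision=4,suppress=True)
sc=lambda P:proj('scene',P); sd=lambda P:proj('side',P)
o=np.load('o2.npy',allow_pickle=True).item(); w=lambda P:wproj(P,o)
F=np.array([[-30,65,3],[-30,-65,3],[100,-65,3],[100,65,3],[-5,63,41],[-5,-63,41],[5,-63,41],[5,63,41]])/1e3
a=z2p([(45,203),(318,467),(648,273),(367,38),(112,84),(380,333),(410,318),(150,80)],9,250,245)
b=z2p([(60,200),(220,602),(693,440),(493,65),(135,95),(305,492),(343,482),(175,92)],8,220,262)
c=z2p([(523,515),(530,43),(31,55),(66,514),(441,568),(441,57),(393,57),(399,565)],4.6,165,112)
for obs in([(w,F,c)],[(sc,F,a),(sd,F,b),(w,F,c)]):
    q,e=fit(obs,[.55,0.,0,0]);print('fl',q,np.degrees(q[3]));print(e)
plan([q[0],q[1],.008],-180+np.degrees(q[3]))
E
```

```text
fl [ 0.5595 -0.0015 -0.0015  0.1173] 6.720932783696835
[[ 0.6548 -0.1717]
 [ 0.6332 -0.5619]
 [ 0.2207 -0.6316]
 [ 0.3662  0.0739]
 [-0.6239 -0.2097]
 [-0.9627  0.3791]
 [-0.1079  0.4468]
 [-0.1094  0.4916]]
fl [ 0.5595 -0.0018  0.0001  0.115 ] 6.5900132016287145
[[-0.3292  0.3338]
 [-0.5085  0.2193]
 [-0.3242  0.597 ]
 [-0.2029  0.3715]
 [ 0.2717  0.1967]
 [ 0.5441  0.0849]
 [ 0.1821  0.0899]
 [-1.0599 -0.794 ]
 [-0.7196  0.5315]
 [ 0.015   1.2608]
 [ 0.1039  0.5901]
 [-0.1881  0.0015]
 [ 0.4493  0.3088]
 [ 0.7481 -0.2406]
 [ 0.7702 -0.6439]
 [-0.1521 -0.6905]
 [ 0.6703  0.1899]
 [ 0.9137 -0.6179]
 [ 0.0124 -0.9227]
 [-0.0148  0.2155]
 [-0.6862  0.1944]
 [-0.7559  0.2785]
 [ 0.0506  0.3239]
 [-0.2097  0.8779]]
shift mm [ -0.1 156.9  -0.2] rotvec [ 0.0002 -0.0054 -0.0008] at [ 0.5593 -0.0021  0.1649] [ -90.01    0.05 -173.72] F [-0.5  0.2 -0.2] t 3.65
```

```bash
python3 -m crank '[[[-1,0,45,0,-0.006],[-1,0,90,0,-0.006],[-1,0,125,0,-0.006],[-1,0,145,0,-0.006],[-1,0,154,0,-0.006],[-1,0,157,0,-0.006],[-1,0,157,0,-0.006],[1,0,157,0,-0.006],[1,0,157,0,-0.006],[1,0,157,0,-0.006],[1,0,157,0,-0.006],[1,0,157,0,-0.006]]]'; python3 -m crank '[[[1,0,0,0,0],[1,0,0,0,0],[1,0,0,0,0]]]'
```

```text
clock: 5.15
tool_pos: [0.5591, -0.0033, 0.0075]
orientation: [-90.0, 0.0, -173.5]
force: [0.5, 0.1, 0.2]
opening: 0.0433
clock: 5.52
tool_pos: [0.559, -0.0033, 0.0074]
orientation: [-90.0, -0.0, -173.5]
force: [-0.1, -0.4, -0.2]
opening: 0.0132
```

```bash
python3 -m crank '[[[1,0,0,0,0],[1,0,0,0,0],[1,0,0,0,0],[1,0,0,0,0],[1,0,-15,0,0],[1,0,-40,0,0],[1,0,-70,0,0],[1,0,-100,0,0],[1,0,-110,0,0],[1,0,-110,0,0],[1,0,-110,0,0]]]'; python3 - <<'E'
from h import *
import cv2
o=ctrl.get_obs();im=ctrl.snapshot("wrist");cv2.imwrite("pics/w3.png",im[:,:,::-1])
im=ctrl.snapshot("side");cv2.imwrite("pics/s3.png",im[:,:,::-1]);np.save('o3.npy',o,allow_pickle=True)
im=ctrl.snapshot("scene");cv2.imwrite("pics/c3.png",im[:,:,::-1])
print(o['tool_pos'],o['orientation'],o['force'],o['moment'],o['opening'])
E
```

```text
clock: 6.9
tool_pos: [0.5581, -0.0035, 0.1163]
orientation: [-90.0, -0.1, -173.5]
force: [0.2, 0.0, -2.5]
opening: 0.0097
[ 0.55809893 -0.00349709  0.11626285] [-8.99963617e+01 -1.16004994e-01 -1.73487204e+02] [ 0.22435687  0.00575149 -2.53968261] [ 0.03955576  0.00418112 -0.02667424] 0.009737770555456092
```

View pics/w3.png

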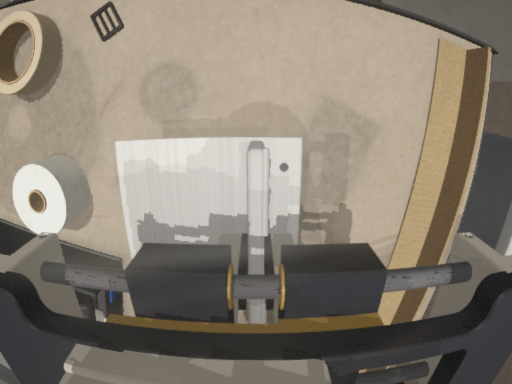

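View pics/s3.png

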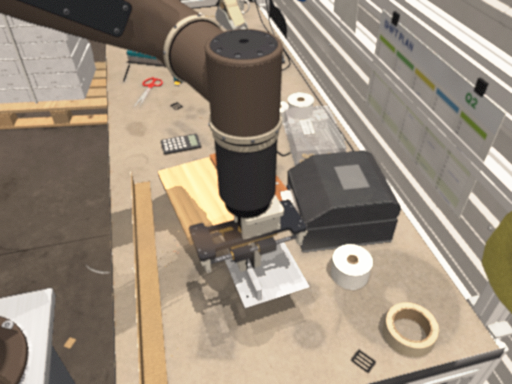

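Grasped: opening is 9.7 mm and weight about 2.5 N. The flashing hangs level in the side view, at (265,275). Next is a check of pitch and in-hand pose.

```bash
python3 - <<'E'
from h import *
import cv2
im=cv2.imread("pics/w3.png")
cv2.imwrite("pics/w3a.png",cv2.resize(im[130:255,110:310],None,fx=4,fy=4,interpolation=2))
im=cv2.imread("pics/s3.png")
cv2.imwrite("pics/s3a.png",cv2.resize(im[235:315,215:315],None,fx=7,fy=7,interpolation=2))
E
```

```text
(no output)
```

View pics/w3a.png

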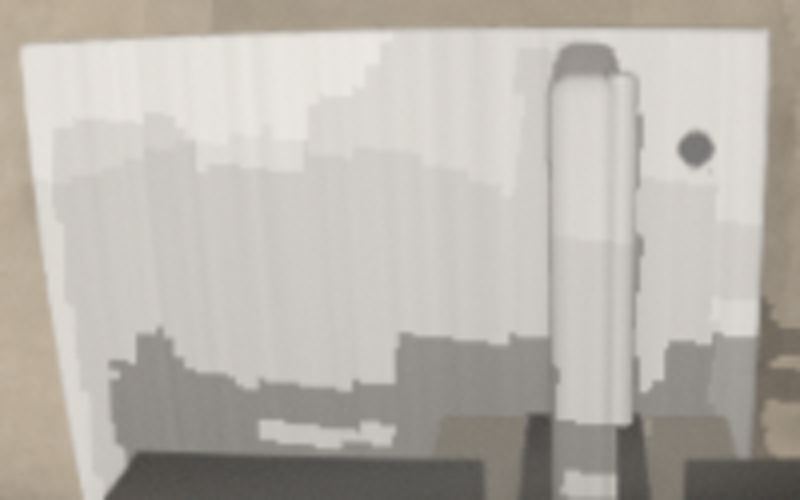

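View pics/s3a.png

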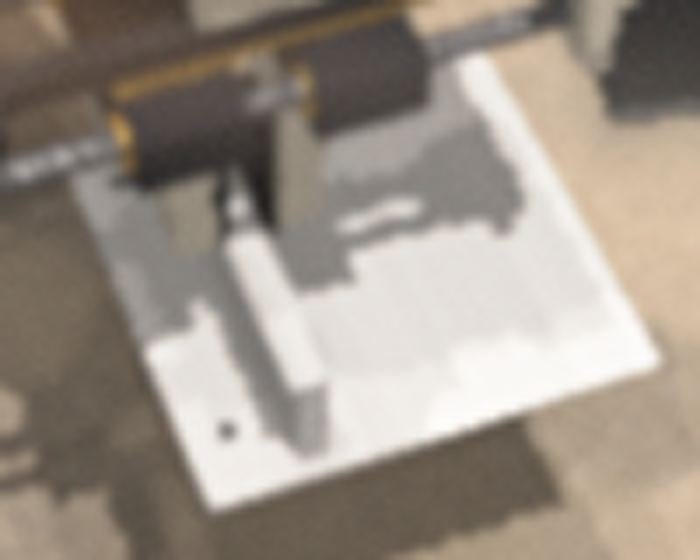

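```bash
python3 - <<'E'
from h import *
np.set_printoptions(precision=4,suppress=True)
o=np.load('o3.npy',allow_pickle=True).item()
F=np.array([[100,-65,3],[-30,-65,3],[5,-63,41],[-5,-63,41]])/1e3
c=z2p([(22,45),(768,29),(551,78),(612,76)],4,110,130)
b=z2p([(660,360),(213,510),(327,378),(290,390)],7,215,235)
def pl(q,M):
    return M@R.from_euler('xyz',[q[5],q[4],q[3]]).as_matrix().T+q[:3]
def res(q,ws=1):
    return np.r_[(wproj(pl(q,F),o)-c).ravel(),ws*(proj('side',pl(q,F))-b).ravel(),300*q[5]]
for ws in(0.01,.5,1):
    r=least_squares(res,[.558,-.002,.109,.115,0,0],args=(ws,),loss='soft_l1');print(ws,r.x[:3],np.degrees(r.x[3:]));
print(r.fun[:-1].reshape(-1,2))
q=[.5585,-.002,.109,np.radians(6.5),0,0]
print('rigid',res(q)[:-1].reshape(-1,2))
E
```

```text
0.01 [ 0.5573 -0.0013  0.106 ] [ 6.6076  0.7269 -0.0192]
0.5 [ 0.5572 -0.0013  0.1062] [ 6.6065  0.6079 -0.0189]
1 [ 0.5571 -0.0013  0.1067] [ 6.6213  0.4858 -0.018 ]
[[-0.3412  0.3857]
 [ 0.2822  0.4998]
 [-0.9616 -0.3002]
 [ 2.7172  0.2143]
 [ 0.0949  0.6684]
 [-0.2334  0.4167]
 [ 1.1537  0.3407]
 [ 1.2444  0.2979]]
rigid [[-3.8593 -0.3768]
 [-1.005  -0.3634]
 [-2.7768 -1.2521]
 [ 1.1989 -0.7336]
 [ 1.0357 -0.074 ]
 [ 0.5053 -0.0715]
 [ 1.7958 -0.2016]
 [ 1.8715 -0.2235]]
```

```bash
python3 - <<'E'
from h import *
m=ctrl.camera_model('side');C=R.from_euler('xyz',m['orientation'],degrees=True).as_matrix()
for uv,z in [((290,215),.04),((283,190),.04),((297,243),0),((300,245),0.),((290,180),.1)]:
    d=C@np.array([(uv[0]-m['cx'])/m['fx'],(uv[1]-m['cy'])/m['fy'],1]);print(uv,m['origin']+d*(z-m['origin'][2])/d[2])
yb=9.85;B=R.from_euler('z',yb,degrees=True)
for bx in(-105,-35):
  for z in(.13,.021+.008):
    p=B.apply([bx/1e3+.0005,-.0018,0])+[.5657,.3605,z]; print(bx,p); plan(p,-180+yb-.1)
E
```

```text
(290, 215) [0.7110447  0.19937816 0.04      ]
(283, 190) [0.72113876 0.28950451 0.04      ]
(297, 243) [0.71234806 0.14269503 0.        ]
(300, 245) [7.17271663e-01 1.34935471e-01 1.11022302e-16]
(290, 180) [0.72680572 0.25755858 0.1       ]
-105 [0.46304836 0.34084979 0.13      ]
shift mm [  55.6  -13.7 -352.9] rotvec [-0.0003 -0.0563  0.0021] at [ 0.5584 -0.0035  0.1163] [-8.9980e+01 -1.2000e-01 -1.7347e+02] F [-0.1 -0.6 -1.7] t 7.05
-105 [0.46304836 0.34084979 0.029     ]
shift mm [  55.4   87.3 -353. ] rotvec [-0.0003 -0.0563  0.0021] at [ 0.5584 -0.0035  0.1163] [-8.9980e+01 -1.2000e-01 -1.7347e+02] F [-0.1 -0.6 -1.7] t 7.05
-35 [0.53201649 0.35282464 0.13      ]
shift mm [ -14.3  -13.8 -357. ] rotvec [-0.0003 -0.0563  0.0021] at [ 0.5584 -0.0035  0.1163] [-8.9980e+01 -1.2000e-01 -1.7347e+02] F [-0.1 -0.6 -1.7] t 7.05
-35 [0.53201649 0.35282464 0.029     ]
shift mm [ -14.5   87.2 -357. ] rotvec [-0.0003 -0.0563  0.0021] at [ 0.5584 -0.0035  0.1163] [-8.9980e+01 -1.2000e-01 -1.7347e+02] F [-0.1 -0.6 -1.7] t 7.05
```

```bash
python3 -m crank '[[[1,10,-4,-15,0],[1,22,-8,-50,-0.01],[1,34,-12,-90,-0.02],[1,44,-14,-135,-0.03],[1,50,-14,-180,-0.04],[1,54,-14,-225,-0.05],[1,56,-14,-270,-0.056],[1,56,-14,-305,-0.056],[1,56,-14,-335,-0.056],[1,56,-14,-350,-0.056],[1,56,-14,-353,-0.056],[1,56,-14,-353,-0.056]]]'; python3 - <<'E'
from h import *
yb=9.85;B=R.from_euler('z',yb,degrees=True)
p=B.apply([-105/1e3+.0005,-.0018,0])+[.5657,.3605,.035];plan(p,-180+yb-.1)
E
```

```text
clock: 8.55
tool_pos: [0.463, 0.3404, 0.1313]
orientation: [-90.0, -0.0, -170.3]
force: [0.4, -0.2, -2.3]
opening: 0.0092
shift mm [-0.2 96.3 -0.5] rotvec [-0.0004 -0.0003  0.0005] at [0.463  0.3404 0.1313] [-8.9980e+01 -3.0000e-02 -1.7027e+02] F [ 0.4 -0.2 -2.3] t 8.55
```

```bash
python3 -m crank '[[[1,0,20,0,0],[1,0,50,0,0],[1,0,75,0,0],[1,0,90,0,0],[1,0,95,0,0],[1,0,95,0,0],[1,0,95,0,0]]]'; python3 - <<'E'
from h import *
import cv2
o=ctrl.get_obs();np.save('o4.npy',o,allow_pickle=True)
for n in("wrist","side","scene"):
    im=ctrl.snapshot(n);cv2.imwrite(f"pics/{n}4.png",im[:,:,::-1])
w=cv2.imread("pics/wrist4.png");cv2.imwrite("pics/w4a.png",cv2.resize(w[100:300,60:350],None,fx=2.7,fy=2.7,interpolation=2))
w=cv2.imread("pics/side4.png");cv2.imwrite("pics/s4a.png",cv2.resize(w[120:250,150:300],None,fx=4.5,fy=4.5,interpolation=2))
E
```

```text
clock: 9.43
tool_pos: [0.4638, 0.3415, 0.0374]
orientation: [-90.1, 0.1, -170.2]
force: [-0.5, -1.0, -1.9]
opening: 0.0092
```

View pics/wrist4.png

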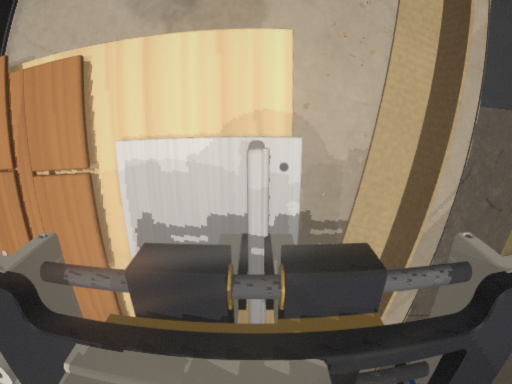

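View pics/w4a.png

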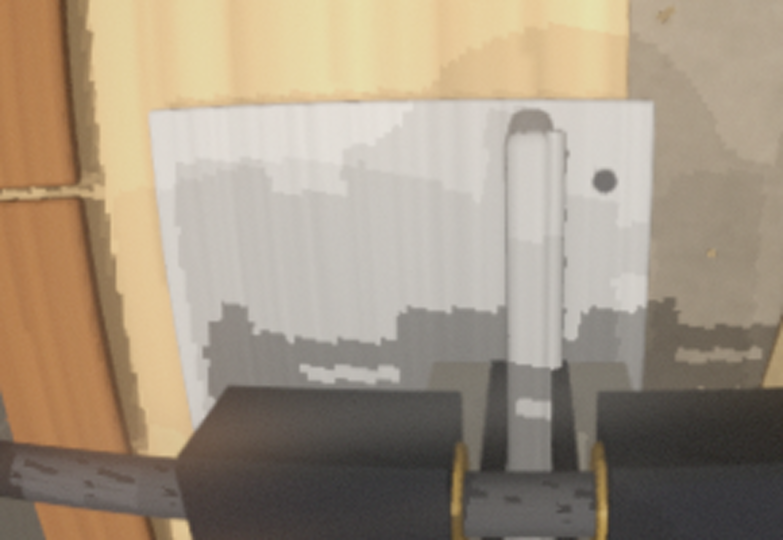

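View pics/s4a.png

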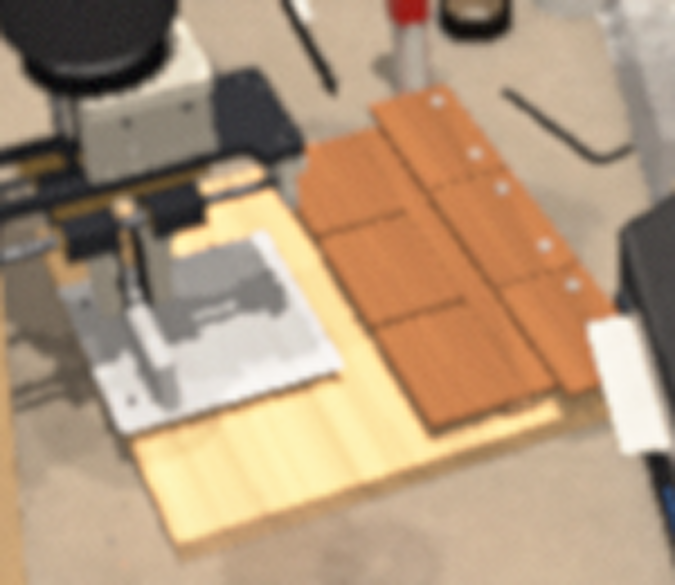

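The wrist view shows the flashing level ahead of the strip: right flange edge at row ~140, board right edge at row ~30, tab gap at (93,173). I'll fit both in this view for relative offset.

```bash
python3 - <<'E'
import cv2
w=cv2.imread("pics/wrist4.png");cv2.imwrite("pics/w4b.png",cv2.resize(w[15:185,10:140],None,fx=3.5,fy=3.5,interpolation=2))
cv2.imwrite("pics/w4c.png",cv2.resize(w[15:150,200:310],None,fx=4,fy=4,interpolation=2))
E
```

```text
(no output)
```

View pics/w4b.png

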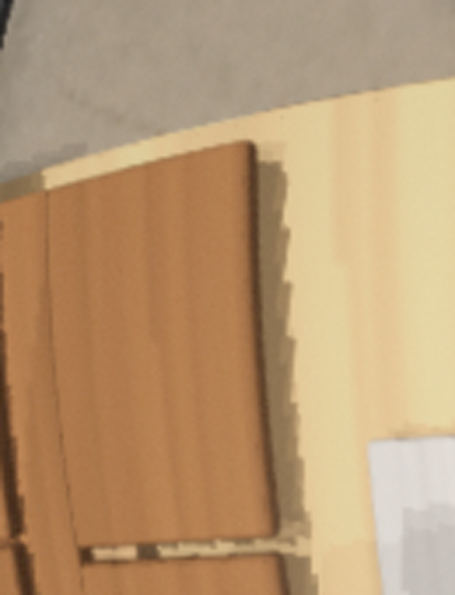

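View pics/w4c.png

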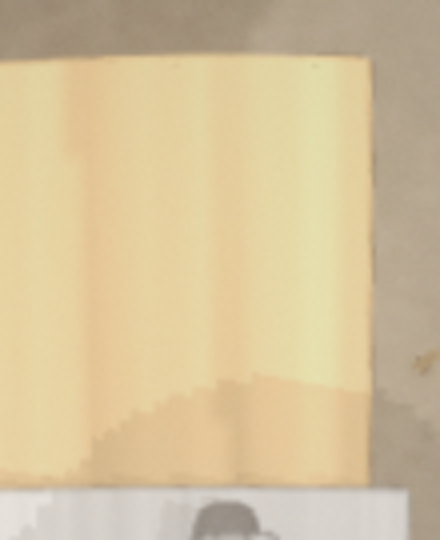

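```bash
python3 - <<'E'
from h import *
np.set_printoptions(precision=4,suppress=True)
o=np.load('o4.npy',allow_pickle=True).item(); o1=np.load('o1.npy',allow_pickle=True).item();o2=np.load('o2.npy',allow_pickle=True).item()
w=lambda P:wproj(P,o); w1=lambda P:wproj(P,o1)
W=np.array([[-130,-140,18],[20,-131,34],[20,-44.25,34]])/1e3
c=np.r_[z2p([(371,57)],4,200,15),z2p([(252,143),(276,543)],3.5,10,15)]
W1=np.array([[-130,-140,18],[20,-131,34],[20,-44.25,34],[-130,140,18],[20,131,34],[20,44.25,34]])/1e3
c1=np.r_[z2p([(753,41),(340,67),(348,304)],3.8,100,68),z2p([(733,346),(377,345),(358,152)],3.8,100,168)]
sc=lambda P:proj('scene',P); sd=lambda P:proj('side',P)
B=np.array([[-130,140,18],[-130,-140,18],[20,131,34],[20,-131,34]])/1e3
a=z2p([(57,260),(350,517),(290,150),(577,367)],6,155,155)
b=z2p([(40,182),(198,530),(300,98),(480,405)],5,150,135)
def fz(obs): # z fixed 0
    f=lambda q:np.concatenate([(pf(place([q[0],q[1],0,q[2]],M))-px).ravel() for pf,M,px in obs])
    r=least_squares(f,[.566,.36,.17]);return r.x,np.degrees(r.x[2]),np.sqrt(np.mean(r.fun**2)),f(r.x)
for obs in ([(w,W,c)],[(w1,W1,c1)],[(sc,B,a),(sd,B,b)],[(w,W,c),(w1,W1,c1)],[(w,W,c),(w1,W1,c1),(sc,B,a),(sd,B,b)]):
    print(fz(obs)[:3])
F=np.array([[100,-65,3],[-30,-65,3],[5,-63,41]])/1e3
cf=z2p([(150,113),(653,101),(509,133)],2.7,60,100)
def rf(q): return (w(F@R.from_euler('xyz',[0,q[4],q[3]]).as_matrix().T+q[:3])-cf).ravel()
r=least_squares(rf,[.464,.343,.03,.17,0]);print('fl',r.x,np.degrees(r.x[3:]),r.fun)
print(o['tool_pos'],o['orientation'])
E
```

```text
(array([0.5647, 0.3614, 0.1767]), np.float64(10.123124231986106), np.float64(1.3707751486553676))
(array([0.5651, 0.3608, 0.1741]), np.float64(9.97650827386026), np.float64(0.5026796929645874))
(array([0.5674, 0.3584, 0.1669]), np.float64(9.565092891010833), np.float64(0.3431086471021507))
(array([0.565 , 0.3612, 0.175 ]), np.float64(10.025513614590125), np.float64(0.9110120442602585))
(array([0.5654, 0.361 , 0.1731]), np.float64(9.920584137679057), np.float64(0.8662295279356088))
fl [ 0.4623  0.3439  0.0256  0.1725 -0.0133] [ 9.8843 -0.7601] [-0.0095  0.0678  0.019   0.1736 -0.0094 -0.1901]
[0.4638 0.3415 0.0374] [ -90.0563    0.0703 -170.2498]
```

Relative yaw is about 0.1° off and lateral error is under 1 mm. Next, lowering until it touches the bare plywood.

```bash
python3 -m crank '[[[1,0,3,0,-0.001],[1,0,6,0,-0.002],[1,0,8,0,-0.002],[1,0,8,0,-0.002]]]'; python3 -m crank '[[[1,0,1,0,0],[1,0,1,0,0],[1,0,1,0,0]]]';python3 -m crank '[[[1,0,1,0,0],[1,0,1,0,0],[1,0,1,0,0]]]'
```

```text
clock: 10.07
tool_pos: [0.4632, 0.3409, 0.0282]
orientation: [-90.0, -0.0, -170.1]
force: [0.6, 0.1, -1.0]
opening: 0.0095
clock: 10.45
tool_pos: [0.4633, 0.3411, 0.0275]
orientation: [-90.0, 0.0, -170.1]
force: [-0.4, 0.6, -1.9]
opening: 0.0094
clock: 10.82
tool_pos: [0.4632, 0.341, 0.0265]
orientation: [-90.0, -0.0, -170.1]
force: [-0.2, 0.6, -1.7]
opening: 0.0093
```

```bash
python3 -m crank '[[[1,0,0.5,0,0],[1,0,0.5,0,0],[1,0,0.5,0,0]]]'; python3 -m crank '[[[1,0,0.5,0,0],[1,0,0.5,0,0],[1,0,0.5,0,0]]]'; python3 -c "
from plant import ctrl
o=ctrl.get_obs();print(o['force'],o['moment'],o['tool_pos'])"
```

```text
clock: 11.2
tool_pos: [0.4633, 0.3411, 0.026]
orientation: [-90.0, 0.0, -170.1]
force: [-0.3, 0.5, -1.7]
opening: 0.0091
clock: 11.58
tool_pos: [0.4633, 0.341, 0.0255]
orientation: [-90.0, 0.0, -170.1]
force: [-0.6, -0.5, -0.7]
opening: 0.0093
[-0.58434445 -0.45151086 -0.70346418] [ 0.05944973  0.09005747 -0.03732269] [0.46326296 0.34103305 0.02548127]
```

```bash
python3 -m crank '[[[1,0,0.5,0,0],[1,0,0.5,0,0],[1,0,0.5,0,0]]]'; python3 -m crank '[[[1,0,0.5,0,0],[1,0,0.5,0,0],[1,0,0.5,0,0]]]'; python3 - <<'E'
from h import *
yb=9.95;B=R.from_euler('z',yb,degrees=True)
p=B.apply([-35/1e3+.0005,-.002,0])+[.5653,.361,.0255];plan(p,-180+yb-.1)
E
```

```text
clock: 11.95
tool_pos: [0.4633, 0.3411, 0.0255]
orientation: [-90.0, 0.0, -170.1]
force: [-3.5, -0.8, 6.0]
opening: 0.0091
clock: 12.32
tool_pos: [0.4633, 0.3411, 0.0254]
orientation: [-90.0, 0.0, -170.1]
force: [-5.1, -2.0, 10.8]
opening: 0.0092
shift mm [-69.4  -0.1  -0.1] rotvec [ 0.0002  0.0004 -0.0005] at [0.4633 0.3411 0.0254] [-9.0010e+01  3.0000e-02 -1.7013e+02] F [-5.1 -2.  10.8] t 12.32
```

It touched at TCP z = 25.5 mm. I'll ease to a light press and slide in.

```bash
python3 -m crank '[[[1,0,-0.7,0,0],[1,-5,-0.7,0,0],[1,-10,-0.7,0,0],[1,-15,-0.7,0,0],[1,-20,-0.7,0,0],[1,-20,-0.7,0,0]]]'; python3 - <<'E'
from h import *
import cv2
o=ctrl.get_obs();print(o['moment'])
for n in("wrist","side"):
    im=ctrl.snapshot(n);cv2.imwrite(f"pics/{n}5.png",im[:,:,::-1])
w=cv2.imread("pics/side5.png");cv2.imwrite("pics/s5a.png",cv2.resize(w[120:250,150:300],None,fx=4.5,fy=4.5,interpolation=2))
w=cv2.imread("pics/wrist5.png");cv2.imwrite("pics/w5a.png",cv2.resize(w[0:260,0:320],None,fx=2.3,fy=2.3,interpolation=2))
E
```

```text
clock: 13.08
tool_pos: [0.4833, 0.3445, 0.0254]
orientation: [-90.0, 0.0, -170.1]
force: [-2.0, -1.6, 5.6]
opening: 0.0093
[-0.41488435  0.79822152  0.03718164]
```

View pics/w5a.png

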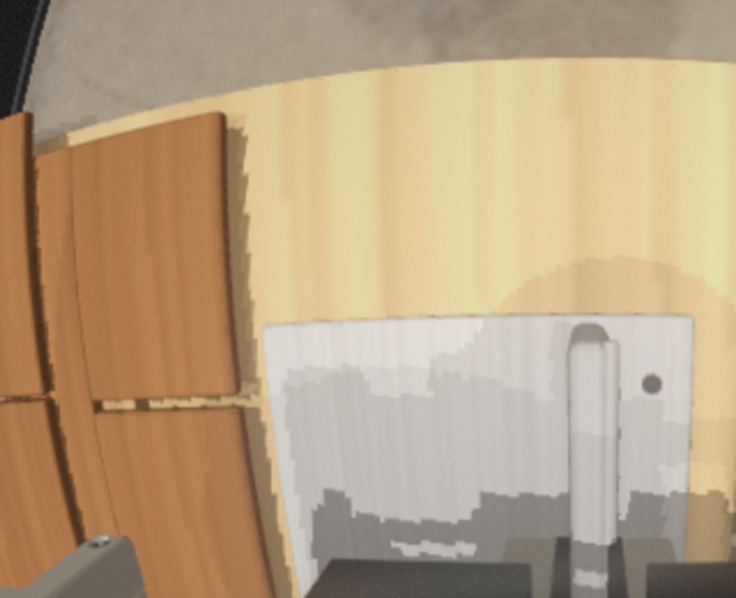

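View pics/s5a.png

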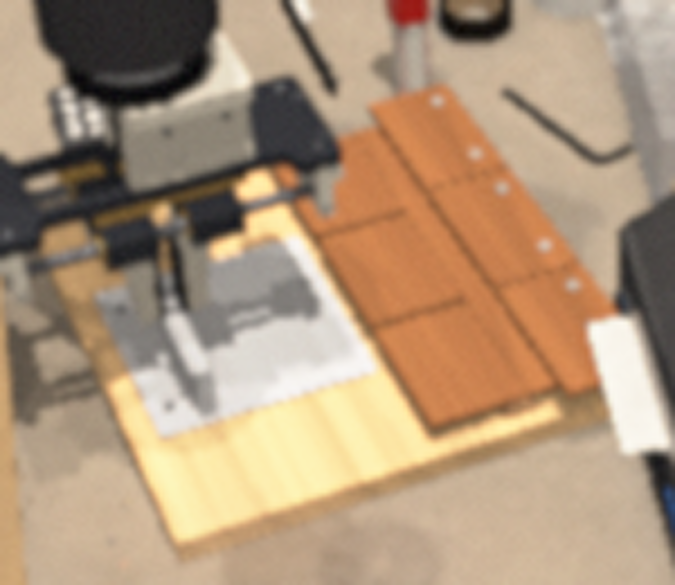

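It lies flat, square and clear of the free edge. Sliding further under.

```bash
python3 -m crank '[[[1,-5,0,0,0],[1,-10,0,0,0],[1,-15,0,0,0],[1,-20,0,0,0],[1,-25,0,0,0],[1,-30,0,0,0],[1,-35,0,0,0],[1,-38,0,0,0],[1,-40,0,0,0],[1,-40,0,0,0]]]'; python3 - <<'E'
from h import *
import cv2
o=ctrl.get_obs();print(o['moment'])
for n in("wrist","side"):
    im=ctrl.snapshot(n);cv2.imwrite(f"pics/{n}6.png",im[:,:,::-1])
w=cv2.imread("pics/side6.png");cv2.imwrite("pics/s6a.png",cv2.resize(w[120:250,150:300],None,fx=4.5,fy=4.5,interpolation=2))
w=cv2.imread("pics/wrist6.png");cv2.imwrite("pics/w6a.png",cv2.resize(w[0:260,0:320],None,fx=2.3,fy=2.3,interpolation=2))
E
```

```text
clock: 14.42
tool_pos: [0.5223, 0.3512, 0.0255]
orientation: [-90.0, -0.0, -170.1]
force: [-4.1, -1.0, 6.6]
opening: 0.009
[-0.31713627  1.53839667  0.03630566]
```

View pics/w6a.png

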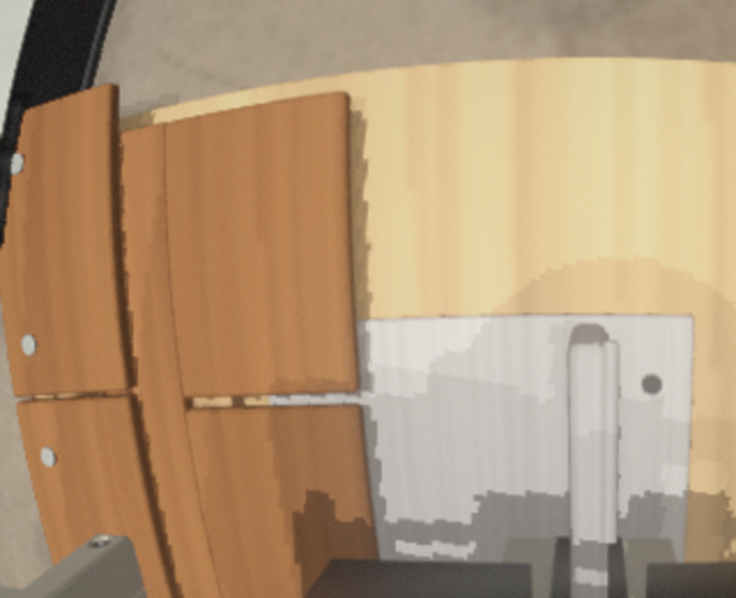

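View pics/s6a.png

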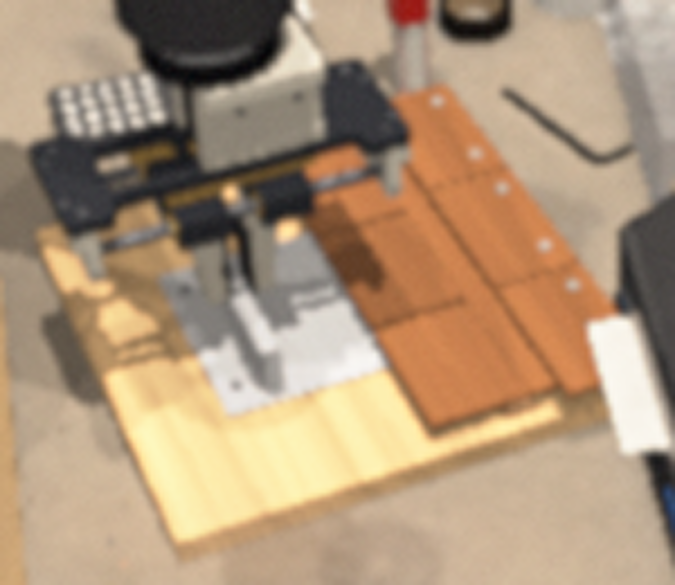

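The flange is visible in the tab gap and the strip is still down, with its corners unchanged in the side view. About 10 mm remains to creep.

```bash
python3 -m crank '[[[1,-2,0,0,0],[1,-4,0,0,0],[1,-6,0,0,0],[1,-6,0,0,0]]]'; python3 -m crank '[[[1,-1,0,0,0],[1,-2,0,0,0],[1,-2,0,0,0]]]'; python3 -m crank '[[[1,-1,0,0,0],[1,-2,0,0,0],[1,-2,0,0,0]]]'
```

```text
clock: 15.02
tool_pos: [0.5282, 0.3522, 0.0254]
orientation: [-90.0, -0.0, -170.1]
force: [-3.9, -1.9, 5.6]
opening: 0.0091
clock: 15.4
tool_pos: [0.53, 0.3525, 0.0254]
orientation: [-90.0, -0.0, -170.1]
force: [-5.4, -0.9, 6.8]
opening: 0.0095
clock: 15.78
tool_pos: [0.532, 0.3529, 0.0255]
orientation: [-90.0, -0.0, -170.1]
force: [-4.5, -0.1, 7.3]
opening: 0.0093
```

```bash
for i in 1; do python3 -m crank '[[[1,-1,0,0,0],[1,-1,0,0,0]]]'; python3 -m crank '[[[1,-1,0,0,0],[1,-1,0,0,0]]]'; python3 -m crank '[[[1,-1,0,0,0],[1,-1,0,0,0]]]'; done
```

```text
clock: 16.02
tool_pos: [0.5321, 0.3529, 0.0255]
orientation: [-90.0, -0.1, -170.1]
force: [-9.0, -0.8, 10.0]
opening: 0.0093
clock: 16.27
tool_pos: [0.5321, 0.3529, 0.0254]
orientation: [-90.0, -0.2, -170.1]
force: [-13.4, -0.5, 12.0]
opening: 0.0092
clock: 16.52
tool_pos: [0.5321, 0.3528, 0.0254]
orientation: [-89.9, -0.3, -170.2]
force: [-17.5, -0.2, 16.0]
opening: 0.0097
```

It stopped at the expected place (TCP x 0.532, forward force rising to 17 N). Now I'll press it down.

```bash
python3 -m crank '[[[1,0,0.5,0,0],[1,0,1,0,0],[1,0,1,0,0],[1,0,1,0,0]]]'; python3 - <<'E'
from h import *
import cv2
o=ctrl.get_obs();print(o['moment'],o['force'])
for n in("wrist","side","scene"):
    im=ctrl.snapshot(n);cv2.imwrite(f"pics/{n}7.png",im[:,:,::-1])
w=cv2.imread("pics/side7.png");cv2.imwrite("pics/s7a.png",cv2.resize(w[120:250,150:300],None,fx=4.5,fy=4.5,interpolation=2))
w=cv2.imread("pics/wrist7.png");cv2.imwrite("pics/w7a.png",cv2.resize(w[0:260,0:320],None,fx=2.3,fy=2.3,interpolation=2))
E
```

```text
clock: 17.02
tool_pos: [0.5321, 0.3528, 0.0254]
orientation: [-89.9, -0.2, -170.1]
force: [-20.1, -1.2, 21.4]
opening: 0.0091
[-0.44679658  7.55848003  0.02735968] [-20.05590197  -1.22735735  21.43340244]
```

View pics/w7a.png

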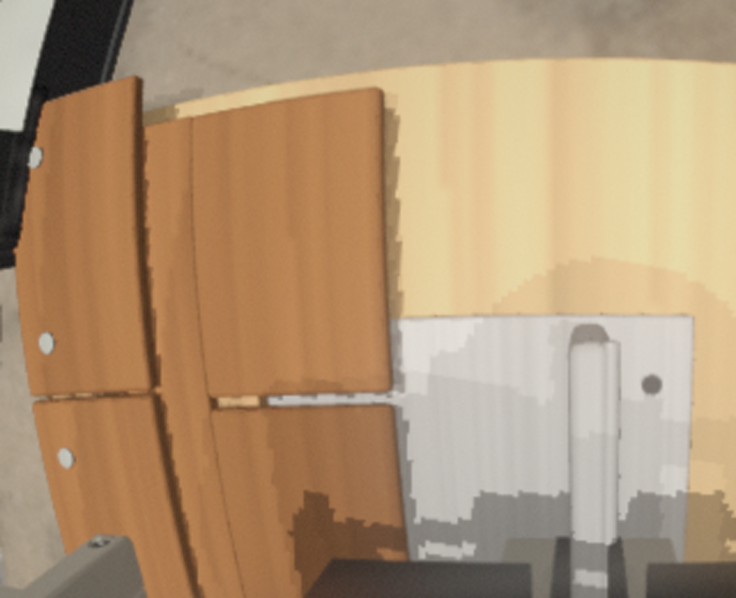

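View pics/s7a.png

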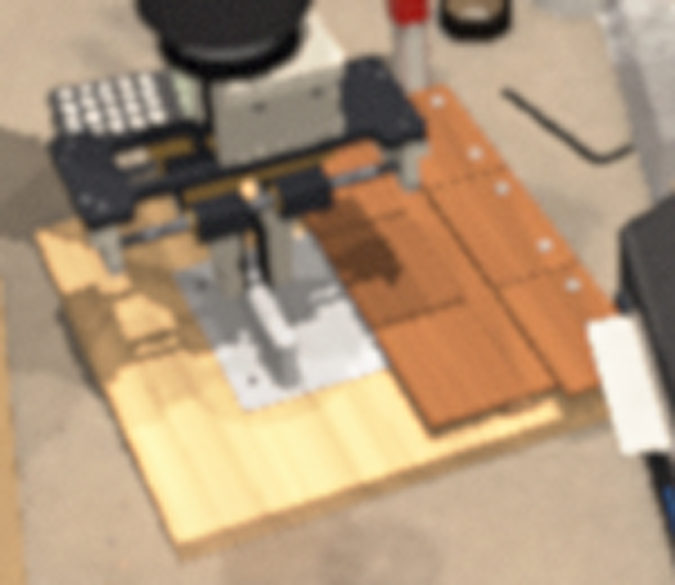

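The tab gap shows the flange up against the batten line at (266,402), with no plywood between. In the side view the strip lies as before. Now a numeric check of centring and squareness, plus home depth.

```bash
python3 - <<'E'
from h import *
np.set_printoptions(precision=4,suppress=True)
o=ctrl.get_obs()
def ray(uv,z):
    f=lambda p:(wproj([p[0],p[1],z],o)-uv).ravel()
    return np.r_[least_squares(f,[.53,.3]).x,z]
s=2.3
g=lambda u,z:ray(z2p(u,s,0,0),z)
B=R.from_euler('z',9.95,degrees=True)
bf=lambda P:B.inv().apply(P-np.array([.5653,.361,0]))*1e3
print('shingle R corner (20,-131)',bf(g((382,89),.034)))
print('tab gap at edge (20,-44)',bf(g((391,398),.034)))
print('upper course gap',bf(g((95,398),.041)))
print('board right edge pts y=-140', bf(g((600,57),.018)),bf(g((430,65),.018)))
print('flange rear right (-65,-65)',bf(g((692,316),.021)))
print('flange right edge at shingle (20,-65)',bf(g((404,318),.021)))
print('rib top R end front (-30,-63)',bf(g((569,340),.059)))
print('flange tip in gap (65)',bf(g((266,402),.021)))
plan([.5321,.3528,.0254],-170.1)
E
```

```text
shingle R corner (20,-131) [  19.8311 -129.5021   34.    ]
tab gap at edge (20,-44) [ 19.9798 -44.9256  34.    ]
upper course gap [119.4579 -49.3054  41.    ]
board right edge pts y=-140 [ -37.6987 -139.8264   18.    ] [  10.427 -139.333   18.   ]
flange rear right (-65,-65) [-63.7301 -65.3713  21.    ]
flange right edge at shingle (20,-65) [ 18.4324 -65.4737  21.    ]
rib top R end front (-30,-63) [-29.925  -63.9585  59.    ]
flange tip in gap (65) [ 65.6785 -41.4399  21.    ]
shift mm [ 0.  -0.   0.1] rotvec [-0.001  -0.0005  0.0042] at [0.5321 0.3529 0.0254] [ -89.94   -0.24 -170.13] F [-19.6  -1.5  21.8] t 17.18
```

Centring is within about 0.5 mm, squareness within about 0.1°, and the flange tip is at the batten. I'll add a little more press and hold.

```bash
python3 -m crank '[[[1,0,0.5,0,0],[1,0,1,0,0],[1,0,1,0,0],[1,0,1,0,0],[1,0,1,0,0],[1,0,1,0,0]]]'; python3 -m crank '[[[1,0,0,0,0],[1,0,0,0,0],[1,0,0,0,0],[1,0,0,0,0],[1,0,0,0,0],[1,0,0,0,0]]]'
```

```text
clock: 17.92
tool_pos: [0.5321, 0.3529, 0.0253]
orientation: [-89.9, -0.2, -170.1]
force: [-23.0, -1.4, 28.5]
opening: 0.009
clock: 18.68
tool_pos: [0.5321, 0.3528, 0.0253]
orientation: [-89.9, -0.2, -170.1]
force: [-23.2, -2.4, 28.8]
opening: 0.0091
```

Stable. One last look at the shingle and bystanders, then I'll hand in.

```bash
python3 - <<'E'
from h import *
import cv2
im=ctrl.snapshot("side");cv2.imwrite("pics/side8.png",im[:,:,::-1])
im=ctrl.snapshot("wrist");cv2.imwrite("pics/wrist8.png",im[:,:,::-1])
print(ctrl.find_in("side","label_roll")[:1],ctrl.find_in("side","calculator")[:1])
a=cv2.imread("pics/wrist7.png");b=cv2.imread("pics/wrist8.png")
print('wrist diff',cv2.absdiff(a,b)[:230].mean())
E
```

```text
[{'extent': [327.4, 246.1, 45.1, 43.8], 'confidence': 0.76}] [{'extent': [160.9, 133.6, 28.9, 16.3], 'confidence': 0.85}]
wrist diff 1.126160552536232
```

View pics/side8.png

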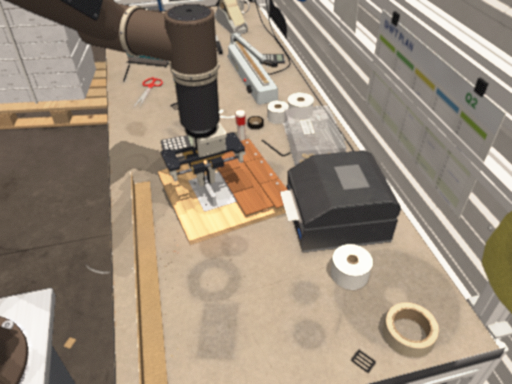

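The flashing is seated at (212,190), the strip lies down, and the roll (352,267) and calculator (175,142) are in place.

```bash
python3 -c "
from plant import ctrl
print(ctrl.close_job())"
```

```text
the job is handed in; nothing more can be done
None
```

The flashing is under the lower shingle strip, against the batten. The job was handed in at about 19 s with the gripper still holding the rib and pressing down. I gripped the rib at mid-length, carried it over, touched down on bare plywood, and slid it in under a light press until it stopped.

**Last checks:**
- **Home:** it stopped with the tool at x = 0.532, where I expected. The wrist picture shows the flange tip at the batten line, measured at 65.7 mm against 65.
- **Centring and squareness:** about 0.5 mm off centre and about 0.1° out of square, from the wrist picture.
- **Press and grip:** about 29 N down and 23 N forward, steady over the last 0.75 s. The rib is gripped at about 9 mm opening, and the tool leans 0.2° from the forward push.
- **Shingle and bystanders:** the strip looks flat in the side and wrist pictures. The hinge angle could only be judged by eye. The label roll and calculator are where they were, though the gripper partly hides the calculator in the last side picture.

**Disagreements:** the scene and side cameras and the wrist camera differed by about 2–3 mm and 0.4° on the board's pose. I used a weighted middle, and the stop position agreed with it. The in-hand pitch estimates disagreed in sign (+0.5° and -0.8°), so I pressed the flange flat on the plywood before sliding.

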